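Hold the chip box hatch just under its balance point

TASK

Lift the loose keeper plate off its two pins on the chip box and lay it gently, flat and right way up, on the cork mat. Then take the hatch's bar handle, raise the sprung hatch a few degrees past its balance point (75 degrees up from shut) without letting it fly over to its open stop or drop, ease it back and hold it about 10 degrees below the balance point so that its hinge can be oiled there. Finish while still holding the hatch still at that angle with the gripper, and leave the other things on the bench where they are.

Things in the scene. Friction and masses are not known exactly. Their poses are not given: they have to be found in the camera images.
- chipbox: Grey metal chip box fixed to the bench; origin under it on the bench, +x towards the hinge, z up. Open bin, x -60 to 85 mm, y -83 to 83 mm, 85 mm tall, under the hatch; closed compartment on its +y side (y 83 to 152 mm, top z = 95 mm, flush with the shut hatch) with 2 upright pins, 8 mm thick, 14 mm tall, at x = -36 and 36, y = 118 mm. Hose stub at the rear to x = 100 mm.
- hatch (a joint): Hatch angle, rad: 0 level, about -0.03 at rest shut, grows as the bar rises and swings back away from the robot; 1.57 upright, 2.0 open stop. 0.9 kg, partly carried by a spring: it balances at 1.31 (75 degrees), below that it falls shut, above it swings open by itself. Turning it takes under 3 N at the bar.
- hatch_hinge (a point): Middle of the hinge axis, at x = 70, y = 0, z = 92 mm in the chip box's frame; it stays put. Its axes turn with the hatch: x from the bar to the hinge, y along the hinge, z out of the panel's upper face.
- hatch_bar (a point): Middle of the hatch's bar handle: round steel bar 12 mm thick, 110 mm long, parallel to the hinge and 195 mm from it, in the plane of the panel (130 x 158 x 6 mm); 65 mm clear opening between bar and panel edge, a 10 mm arm at each end. Shut, it is at z = 87 mm in front of the box with nothing under it: pinch it from above across the bar; it can turn in the fingers.
- keeper: Loose dark steel plate 100 (x) x 80 (y) x 6 mm, 0.2 to 0.4 kg, origin at the centre of its underside. Starts at (0, 105, 95) mm in the chip box's frame, same yaw, overlapping the hatch by 14 mm. The pins pass through its 11 mm holes (x = -36 and 36, y = 13): lift straight up over 15 mm. Wooden grip block on top in the middle, 36 (x) x 16 (y) mm, z = 6 to 42 mm.
- mat: Cork mat fixed to the bench to the right of the chip box, 150 (x) by 140 (y) by 5 mm, bare, origin at the centre of its underside.
- blank_big: Bystander: wooden cylinder standing on the bench, 72 mm thick, 85 mm tall; origin under it.
- blank_small: Bystander: wooden cylinder standing, 48 mm thick, 60 mm tall; origin under it.
- spindle: Bystander: turned wooden piece standing, 48 mm thick, 100 mm tall; origin under it.
- glue: Bystander: white bottle standing, 40 mm thick, 110 mm tall; origin under it.
- spray: Bystander: metal can standing, 56 mm thick, 150 mm tall; origin under it.
- chisel: Bystander: wood-handled hand tool lying on the bench, 220 mm long along its x; origin under its middle.
- tin: Bystander: dark open tin, 70 mm wide, 50 mm tall; origin under it.
Not all that is in view belongs to the job. Several things have the shape of the mat; the one meant has the colours described above.

How it is judged:
By the outcome, as a careful person would: the job done as asked, in the order asked, and still so for the second after the job is handed in, while the arm keeps its last pose, push and grip.
It also fails if it takes over 72 s, if anything falls off the work surface, if the arm or the gripper's body presses on something with over 40 N, if the wrist force passes 120 N, or if a joint passes its speed limit or range.

ROBOT

A 6-joint arm with a two-finger parallel gripper is mounted at the origin on the work surface. World frame = base frame: x ahead of the robot, y to its left, z up, the work surface at z = 0. Lengths are in m, angles in degrees, forces in N, time in s.
With the tool pointing down it reaches from about 0.325 to 0.925 m from the base axis. Payload 3.1 kg.
Tool frame: the origin (TCP) lies between the finger pads; the fingertips stand arm.tip_reach ahead of it and the grasp point (between the pads) lies 11 mm behind it (arm.tip_reach is the distance from the TCP to the fingertips, in m); z points along the fingers, y is the direction in which the jaws open and shut (so a half turn about z gives the same grasp; the last joint's range is limited). The gripper opens to 85 mm and grips with 20 to 120 N. Pads are 22 mm wide; open, the fingers measure 114 mm over their backs; the gripper's body (76 mm by 85 mm) begins 54 mm behind the grasp point. The pads swing forward as they close: fully open they stand 13 mm farther back than shut.
Start: joints at [59.06, 12.427, 92.441, -0, 75.132, -6.429], TCP at [0.259, 0.569, 0.218] pointing down, gripper open.
Joint ranges: [-157.48, 157.48], [-44.54, 120.13], [17.64, 146.25], [-64.5, 244.5], [7.68, 150.69], [-147.95, 147.95]. Speed limits (degrees/s): [159.86, 159.86, 180, 180, 180, 180].

INTERFACE

Orientations are given as [roll, pitch, yaw] about the fixed x, y, z axes, in that order (R = Rz(yaw) Ry(pitch) Rx(roll)).
In Python, from plant import arm, cams, order gives the robot as it stands.
- The arm moves only by the shell command python3 -m pendant 'ROWS' [OPENING] [FORCE]. ROWS is a JSON object of lists of equal length, an entry for each row: "linear": the shift along the tool's x, y, z in mm, a list of three; "rotation": the turn, a rotation vector about the tool's x, y, z in degrees, a list of three. A call has 1 to 12 rows; each row shifts and turns the commanded pose from where the row before left it, along the tool's axes as they then stand; what a row does not reach is not made up. A row lasts 1/10 s, in which the tool goes at most 50 mm and 8.59 degrees, less where a joint would pass 70% of its speed; a pose out of reach is approached as far as the arm can. A call with a gripper value outside its range is refused whole. OPENING is the opening, from -1 (shut) to 1 (fully open), set as the call begins (- or left out, the last holds). The fingers move at their own pace and stop on an object; FORCE is the grip in N (left out, the last holds). Time passes only in rows, so rows that do not move let the fingers close. It gives the time, the measured TCP pose, the force and the opening at its end, in the units of the state.
- arm.sense(): the state, without advancing time (a new reading comes with each control period).
- cams.read_camera(name): name is "scene" or "top" or "wrist"; returns a dict with "img" (480x640x3 uint8, red, green, blue), "fx", "fy", "cx", "cy" (pixels), "rvec" (rotation vector, rad) and "tvec" (3), from world to camera coordinates, as OpenCV has them; the wrist camera has in their place "mount" (4x4, takes a point from camera to tool coordinates, whose origin is the TCP and whose axes are the flange's). Camera axes: x right, y down, z forward; pixel columns grow to the right and rows downward; lengths in m; the calibration is good to about 2 mm. A picture is of the moment at which its call begins: read the wrist's pose just before it. There is no depth.
- order.close_job(): hands the job in, once; it reports no verdict.
The state is a dict: "clock": time; "q": joint angles; "qd": joint speeds; "effort": joint torques, N m; "eef_pos": TCP position; "ee_rot": TCP orientation; "wrist_force": force on the tool from outside, world axes, zero at the start; "torque": the same for the moment, N m; "finger_gap": opening from 0.0 (shut) to 1.0 (fully open).
Only numpy, scipy, OpenCV 4.12 (cv2) and the standard library are available. Lean on these libraries where they do the work, as an engineer would, in place of code of your own. Each camera call takes 0.05 s, during which the arm holds its last target. There are 200 camera calls.

## Working session

There is one attempt and no reset: what is moved stays moved. The work goes in short steps, Python scripts to look and compute and a shell command to move; the robot and the scene stay as the last step left them, time stands still between calls to the robot, and variables do not carry over. Pictures are saved under pics/ and viewed, about 8 in all and at most 12, crops included, and the job is handed in when it is done.

```bash
mkdir -p pics; ls
python3 - <<'E'
from plant import arm,cams,order
import cv2,numpy as np
print(arm.sense(), arm.tip_reach)
for n in ("scene","top"):
    c=cams.read_camera(n); cv2.imwrite(f"pics/{n}0.png",c["img"][:,:,::-1])
    R,_=cv2.Rodrigues(np.array(c["rvec"])); print(n,c["fx"],c["fy"],c["cx"],c["cy"],-R.T@np.array(c["tvec"]).ravel(),R.round(3).tolist())
E
```

```text
pics
{'clock': 0.0, 'q': array([ 5.90590853e+01,  1.24783702e+01,  9.25275400e+01,  1.90886354e-03,
        7.51320266e+01, -6.42920462e+00]), 'qd': array([-0.04422683,  0.07713951, -0.07249313, -0.01420863,  0.08464028,
       -0.01278278]), 'effort': array([-7.78060530e-05, -3.96836078e+01, -3.03853798e+01, -3.10644136e-04,
        9.65870277e-03, -5.11190066e-06]), 'eef_pos': array([0.25884269, 0.5679605 , 0.21665941]), 'ee_rot': array([-1.79863137e+02, -1.72776982e-02,  1.55487777e+02]), 'wrist_force': array([ 0.2935403 , -0.21288404,  0.20380037]), 'torque': array([ 0.00531145,  0.00270012, -0.02195276]), 'finger_gap': 0.9978383657447776} 0.008
scene 491.20987749174355 491.20987749174355 320.60902202595935 233.8178104399953 [ 1.3848037  -0.20456639  1.08672385] [[0.073, 0.997, 0.008], [0.765, -0.051, -0.641], [-0.639, 0.053, -0.767]]
top 435.4327689517605 435.4327689517605 326.50059929268934 243.63480753098645 [ 0.40259223 -0.12176936  1.26492536] [[0.012, -1.0, 0.022], [-0.992, -0.014, -0.129], [0.13, -0.02, -0.991]]
```

View pics/top0.png

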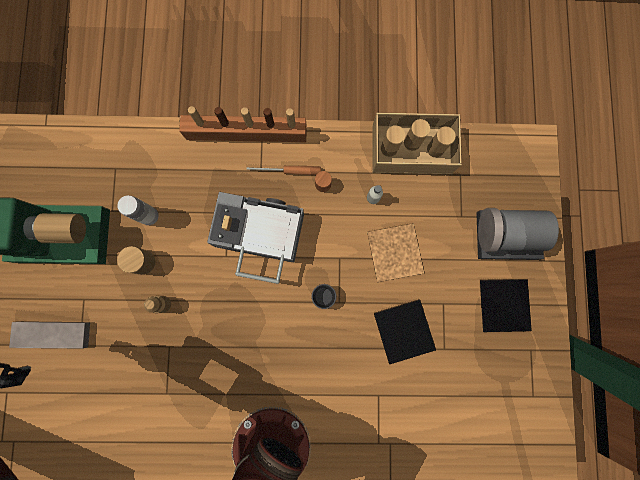

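View pics/scene0.png

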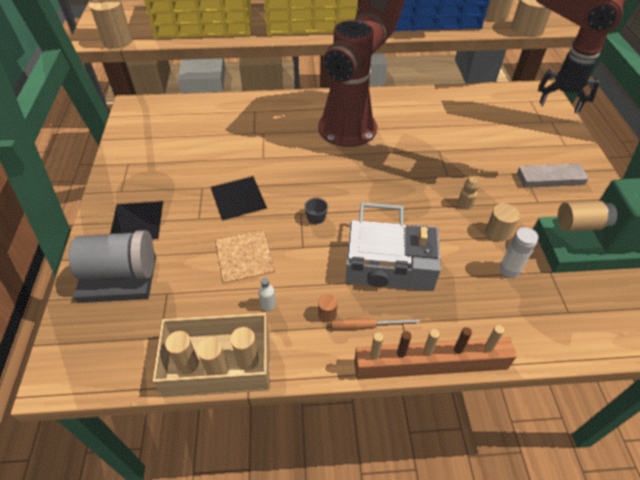

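The top view shows the chip box at about (255,228) with its bar at (258,280), the keeper block at (230,222) and the cork mat at (396,252). The black mats are decoys. I'll enlarge crops to measure from.

Run:
```python
import cv2,numpy as np
t=cv2.imread("pics/top0.png");s=cv2.imread("pics/scene0.png")
a=cv2.resize(t[180:295,200:315],None,fx=5,fy=5,interpolation=cv2.INTER_CUBIC)
cv2.imwrite("pics/cropa.png",a)
b=cv2.resize(s[195:295,340:445],None,fx=5,fy=5,interpolation=cv2.INTER_CUBIC)
cv2.imwrite("pics/cropb.png",b)
# cork segmentation
hsv=cv2.cvtColor(t,cv2.COLOR_BGR2HSV)
roi=cv2.GaussianBlur(t,(5,5),0)[210:295,355:440]
print(roi[42,40],roi[5,5],roi[80,80])
```

```text
[ 79 119 158] [ 65 104 141] [ 78 123 167]
```

View pics/cropa.png

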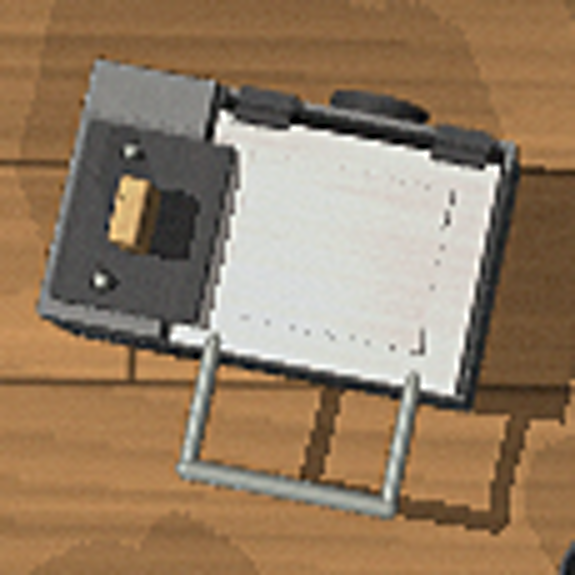

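View pics/cropb.png

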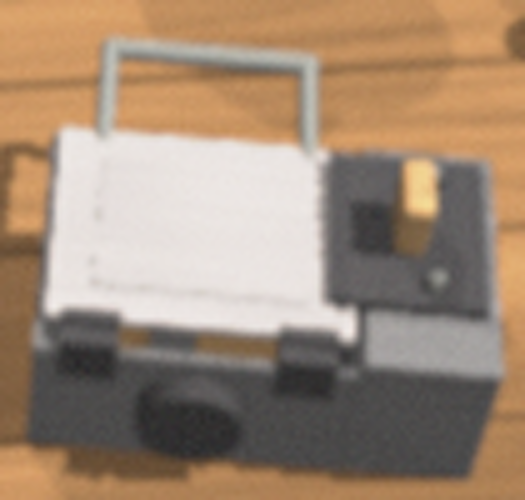

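```bash
cat > h.py <<'E'
import cv2,numpy as np
from scipy.optimize import least_squares
from scipy.spatial.transform import Rotation as Ro
from plant import arm,cams
def load():
    return {n:cams.read_camera(n) for n in("top","scene")}
def proj(c,P):
    K=np.array([[c["fx"],0,c["cx"]],[0,c["fy"],c["cy"]],[0,0,1]])
    return cv2.projectPoints(np.asarray(P,float).reshape(-1,1,3),np.array(c["rvec"]),np.array(c["tvec"]),K,None)[0].reshape(-1,2)
def ray(c,uv,z):
    R=cv2.Rodrigues(np.array(c["rvec"]))[0];o=-R.T@np.array(c["tvec"]).ravel()
    d=R.T@np.array([(uv[0]-c["cx"])/c["fx"],(uv[1]-c["cy"])/c["fy"],1]);return o+d*(z-o[2])/d[2]
def place(p,L):
    L=np.asarray(L,float)/1000;c,s=np.cos(p[2]),np.sin(p[2])
    return np.c_[p[0]+c*L[:,0]-s*L[:,1],p[1]+s*L[:,0]+c*L[:,1],L[:,2]]
E
python3 - <<'E'
from h import *
C=load()
f=lambda o,l:np.array(l,float)/5+np.array(o)-0.4
T=[((50,145,101),(90,122)),((50,65,101),(237,150)),((-50,145,101),(52,298)),((-50,65,101),(208,325)),((-125,0,86),(289,490)),((36,118,108),(133,150)),((-36,118,108),(101,280)),((-60,152,95),(42,312))]
S=[((-125,0,86),(211,53)),((-50,65,101),(328,155)),((-50,145,101),(490,160)),((50,145,101),(490,312)),((50,65,101),(328,302)),((36,118,107),(438,277))]
def res(p,s=("t","s")):
    r=[]
    if "t" in s:r.append(proj(C["top"],place(p,[a for a,_ in T]))-f((200,180),[b for _,b in T]))
    if "s" in s:r.append(proj(C["scene"],place(p,[a for a,_ in S]))-f((340,195),[b for _,b in S]))
    return np.concatenate(r).ravel()
for s in(("t",),("s",),("t","s")):
    o=least_squares(lambda p:res(p,s),[.6,.05,-.2],loss="soft_l1");print(s,o.x[:2].round(4),np.degrees(o.x[2]).round(2))
print(res(o.x).reshape(-1,2).round(1).tolist())
p=o.x
print("keeper,bar,hinge",place(p,[(0,105,95),(-125,0,86),(70,0,92)]).round(4).tolist())
M=np.array([ray(C["top"],u,.005) for u in((368,232),(413,223),(425,272),(379,282))])
print(M.round(3).tolist(),M.mean(0).round(4),[np.linalg.norm(M[i]-M[i-1]).round(3) for i in range(4)])
t=cv2.imread("pics/top0.png");
g=t.copy()
import itertools
for u in proj(C["top"],M): cv2.circle(g,tuple(int(v) for v in u.round()),1,(0,0,255),-1)
cv2.imwrite("pics/mat.png",cv2.resize(g[210:295,355:440],None,fx=5,fy=5))
E
```

```text
('t',) [0.5854 0.0162] -10.27
('s',) [0.5831 0.0196] -10.73
('t', 's') [0.585  0.0175] -10.35
[[0.1, -0.5], [-0.3, -0.4], [-0.6, 0.1], [-2.6, 0.4], [-0.2, -0.1], [-0.4, 0.3], [0.1, 0.2], [-1.4, 0.7], [-1.0, 1.1], [-0.1, -0.6], [-2.2, 1.0], [-0.5, 0.5], [-0.0, -0.4], [-0.7, 0.7]]
keeper,bar,hinge [[0.6039, 0.1208, 0.095], [0.462, 0.04, 0.086], [0.6539, 0.0049, 0.092]]
[[0.603, -0.269, 0.005], [0.632, -0.402, 0.005], [0.488, -0.435, 0.005], [0.458, -0.3, 0.005]] [ 0.5454 -0.3514  0.005 ] [np.float64(0.149), np.float64(0.136), np.float64(0.148), np.float64(0.138)]
```

View pics/mat.png

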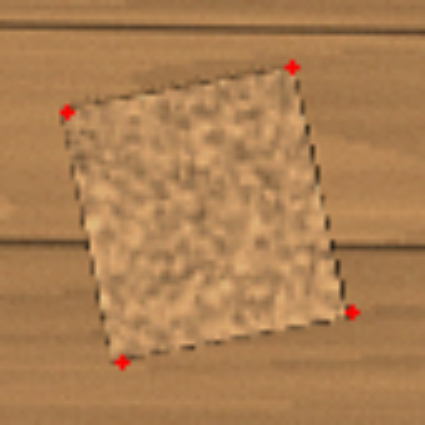

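Chip box at (0.585, 0.0175) with yaw -10.4°; the two cameras agree to about 4 mm. Mat centre is (0.545, -0.351), yaw about 12°, and its sides measure 149 x 137 mm, which matches. Next I'll write a helper that works out the shifts.

```bash
cat > go.py <<'E'
import sys
from h import *
# usage: go.py x y z [yaw]  -> shift (mm, tool axes) and turn (deg, tool axes, after the shift) from the measured pose
a=list(map(float,sys.argv[1:])); s=arm.sense()
R=Ro.from_euler("xyz",s["ee_rot"],degrees=True)
d=R.inv().apply(np.array(a[:3])-s["eef_pos"])*1e3
print("at",s["eef_pos"].round(4),s["ee_rot"].round(1),"t",round(s["clock"],2),"F",s["wrist_force"].round(1),"gap",round(s["finger_gap"],3),"q",s["q"].round(0))
print("shift",d.round(1),"norm",np.linalg.norm(d).round(0))
if len(a)>3: print("turn",(R.inv()*Ro.from_euler("xyz",[180,0,a[3]],degrees=True)).as_rotvec(degrees=True).round(1))
E
python3 go.py 0.604 0.121 0.218 169.65
```

```text
at [0.259  0.5682 0.2171] [-179.9   -0.   155.5] t 0.2 F [ 0.3  0.4 -0.1] gap 1.0 q [59. 12. 92.  0. 75. -6.]
shift [-499.5 -263.8   -0.5] norm 565.0
turn [ -0.1  -0.  -14.2]
```

```bash
python3 -m pendant '{"linear":[[-10,-5,0],[-25,-13,0],[-25,-13,0],[-25,-13,0],[-25,-13,0],[-25,-13,0],[-25,-13,0],[-25,-13,0],[-25,-13,0],[-25,-13,0],[-25,-13,0],[-25,-14,0]],"rotation":[[0,0,0],[0,0,0],[0,0,0],[0,0,0],[0,0,0],[0,0,0],[0,0,0],[0,0,0],[0,0,0],[0,0,0],[0,0,0],[0,0,0]]}' 1 30
python3 -m pendant '{"linear":[[-25,-13,0],[-25,-13,0],[-25,-13,0],[-25,-13,0],[-25,-13,0],[-25,-14,0],[-25,-14,0],[-25,-14,0],[-14,-8,0],[0,0,0],[0,0,0],[0,0,0]],"rotation":[[0,0,0],[0,0,0],[0,0,0],[0,0,0],[0,0,0],[0,0,0],[0,0,0],[0,0,0],[0,0,0],[0,0,-7],[0,0,-7],[0,0,0]]}'
python3 go.py 0.604 0.121 0.218 169.65
python3 - <<'E'
from h import *
s=arm.sense();c=cams.read_camera("wrist");cv2.imwrite("pics/w1.png",c["img"][:,:,::-1])
R=Ro.from_euler("xyz",s["ee_rot"],degrees=True).as_matrix();T=np.eye(4);T[:3,:3]=R;T[:3,3]=s["eef_pos"]
np.savez("w1.npz",T=T@c["mount"],f=[c["fx"],c["fy"],c["cx"],c["cy"]]);print((T@c["mount"]).round(3))
E
```

```text
clock: 1.4
eef_pos: [0.4575, 0.3132, 0.218]
ee_rot: [-180.0, 0.0, 155.5]
wrist_force: [-0.2, 0.2, 0.2]
finger_gap: 1.001
clock: 2.6
eef_pos: [0.6035, 0.1211, 0.2178]
ee_rot: [-180.0, -0.0, 169.5]
wrist_force: [0.6, 0.6, -0.0]
finger_gap: 1.003
at [0.6035 0.1211 0.2178] [-180.    -0.   169.5] t 2.6 F [ 0.6  0.6 -0. ] gap 1.003 q [  5.  11.  94.   0.  75. -75.]
shift [-0.5 -0.  -0.2] norm 1.0
turn [-0.  -0.  -0.2]
[[ 0.183  0.935  0.304  0.526]
 [ 0.983 -0.174 -0.056  0.135]
 [ 0.     0.309 -0.951  0.374]
 [ 0.     0.     0.     1.   ]]
```

View pics/w1.png

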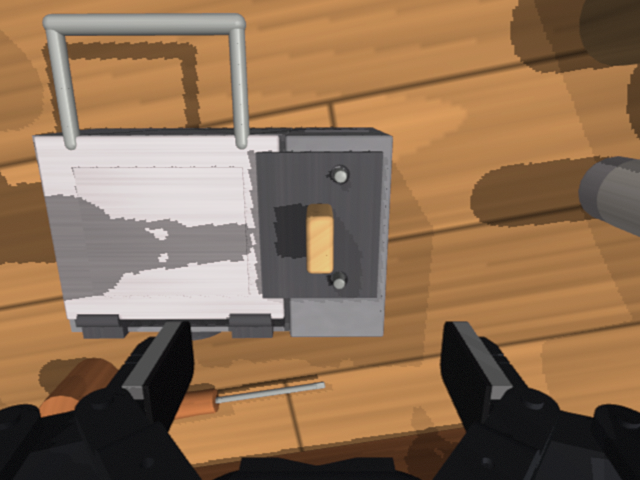

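The wrist view shows the keeper with corners at about (256,152), (383,152), (378,298) and (263,297), and pin tips at (340,173) and (339,283). The bar runs from (50,22) to (240,22). I'll check these against the fit.

Run:
```python
from h import *
d=np.load("w1.npz");T=d["T"];f=d["f"]
def r(u,z):
    v=T[:3,:3]@np.array([(u[0]-f[2])/f[0],(u[1]-f[3])/f[1],1]);o=T[:3,3];return o+v*(z-o[2])/v[2]
k=np.array([r(u,.101) for u in((256,152),(383,152),(378,298),(263,297))])
print("keeper",k.mean(0).round(4),[np.linalg.norm(k[i]-k[i-1]).round(3) for i in range(4)])
a,b=r((340,173),.108),r((339,283),.108);print("pins",np.linalg.norm(a-b),"yaw",np.degrees(np.arctan2(*(b-a)[1::-1])), "mid",(a+b)/2, "expected mid",place([.585,.0175,np.radians(-10.35)],[(0,118,108)]))
l,q=r((48,24),.086),r((240,22),.086);print("bar",((l+q)/2).round(4),np.linalg.norm(l-q),np.degrees(np.arctan2(*(q-l)[1::-1]))-90)
```

```text
keeper [0.6051 0.1232 0.101 ] [np.float64(0.1), np.float64(0.079), np.float64(0.1), np.float64(0.08)]
pins 0.07388239090555146 yaw -10.087257648715626 mid [0.60637119 0.13566195 0.108     ] expected mid [[0.60619997 0.13357998 0.108     ]]
bar [0.4625 0.0412 0.086 ] 0.1162335114871297 -9.98225548344648
```

```bash
python3 -m pendant '{"linear":[[-1,1,10],[0,0,15],[0,0,15],[0,0,15],[0,0,12],[0,0,10],[0,0,8],[0,0,8],[0,0,6],[0,0,4],[0,0,0],[0,0,0]],"rotation":[[0,0,0],[0,0,0],[0,0,0],[0,0,0],[0,0,0],[0,0,0],[0,0,0],[0,0,0],[0,0,0],[0,0,0],[0,0,0],[0,0,0]]}'
python3 -m pendant '{"linear":[[0,0,0],[0,0,0],[0,0,0],[0,0,0],[0,0,0],[0,0,0],[0,0,0],[0,0,0],[0,0,0],[0,0,0]],"rotation":[[0,0,0],[0,0,0],[0,0,0],[0,0,0],[0,0,0],[0,0,0],[0,0,0],[0,0,0],[0,0,0],[0,0,0]]}' -1 50
```

```text
clock: 3.85
eef_pos: [0.6052, 0.1223, 0.1154]
ee_rot: [180.0, 0.0, 169.5]
wrist_force: [0.6, -0.7, 0.9]
finger_gap: 0.998
clock: 4.85
eef_pos: [0.6052, 0.1225, 0.1153]
ee_rot: [180.0, 0.0, 169.5]
wrist_force: [-0.1, 1.4, 1.1]
finger_gap: 0.167
```

```bash
python3 -m pendant '{"linear":[[0,0,-3],[0,0,-4],[0,0,-5],[0,0,-6],[0,0,-8],[0,0,-10],[0,0,-15],[0,0,-20],[0,0,-25],[0,0,-25],[0,0,-19],[0,0,0]],"rotation":[[0,0,0],[0,0,0],[0,0,0],[0,0,0],[0,0,0],[0,0,0],[0,0,0],[0,0,0],[0,0,0],[0,0,0],[0,0,0],[0,0,0]]}'
python3 go.py 0.545 -0.351 0.254 185
```

```text
clock: 6.05
eef_pos: [0.6077, 0.1225, 0.2609]
ee_rot: [179.9, 0.5, 169.5]
wrist_force: [-0.7, 0.1, -2.6]
finger_gap: 0.169
at [0.6077 0.1225 0.2609] [179.9   0.5 169.5] t 6.05 F [-0.7  0.1 -2.6] gap 0.169 q [  5.  10.  91.  -0.  79. -75.]
shift [ -24.6 -477.1    5.9] norm 478.0
turn [  0.1   0.6 -15.5]
```

```bash
python3 -m pendant '{"linear":[[0,-6,0],[-1,-14,0],[-1,-20,0],[-1,-25,0],[-1,-25,0],[-1,-25,0],[-2,-25,0],[-1,-25,0],[-1,-25,0],[-2,-25,0],[-1,-25,0],[-1,-25,0]],"rotation":[[0,0,0],[0,0,0],[0,0,0],[0,0,0],[0,0,0],[0,0,0],[0,0,0],[0,0,0],[0,0,0],[0,0,0],[0,0,0],[0,0,0]]}'
python3 -m pendant '{"linear":[[-1,-25,0],[-2,-25,0],[-2,-25,0],[-2,-25,0],[-2,-25,0],[-2,-25,0],[-1,-25,0],[-1,-20,0],[0,-12,0],[0,-5,0],[0,0,0],[0,0,0]],"rotation":[[0,0,0],[0,0,0],[0,0,0],[0,0,0],[0,0,0],[0,0,0],[0,0,0],[0,0,0],[0,0,-2],[0,0,-5],[0,0,-5],[0,0,-3]]}'
python3 go.py 0.545 -0.351 0.06 185
```

```text
clock: 7.25
eef_pos: [0.5675, -0.1424, 0.2529]
ee_rot: [180.0, -0.2, 169.4]
wrist_force: [0.4, -0.8, -2.5]
finger_gap: 0.166
clock: 8.45
eef_pos: [0.5424, -0.352, 0.2534]
ee_rot: [179.9, -0.1, -175.4]
wrist_force: [0.3, 0.7, -2.4]
finger_gap: 0.167
at [ 0.5424 -0.352   0.2534] [ 1.799e+02 -1.000e-01 -1.754e+02] t 8.45 F [ 0.3  0.7 -2.4] gap 0.167 q [ -39.   14.   87.   -0.   79. -134.]
shift [ -3.1   0.5 193.4] norm 193.0
turn [ 0.1 -0.1 -0.4]
```

```bash
python3 -m pendant '{"linear":[[-3,0,6],[0,0,14],[0,0,22],[0,0,27],[0,0,30],[0,0,30],[0,0,27],[0,0,22],[0,0,16],[0,0,10],[0,0,6],[0,0,3]],"rotation":[[0,0,0],[0,0,0],[0,0,0],[0,0,0],[0,0,0],[0,0,0],[0,0,0],[0,0,0],[0,0,0],[0,0,0],[0,0,0],[0,0,0]]}'
python3 -m pendant '{"linear":[[0,0,1],[0,0,1],[0,0,0],[0,0,0]],"rotation":[[0,0,0],[0,0,0],[0,0,0],[0,0,0]]}'
python3 go.py 0.545 -0.351 0.0253 185
python3 - <<'E'
from h import *
c=cams.read_camera("scene")["img"];u=proj(cams.read_camera("scene"),[.545,-.351,.03])[0].astype(int);print(u)
cv2.imwrite("pics/s2.png",cv2.resize(c[u[1]-70:u[1]+50,u[0]-80:u[0]+80,::-1],None,fx=5,fy=5))
E
```

```text
clock: 9.65
eef_pos: [0.5469, -0.3515, 0.0419]
ee_rot: [-180.0, 0.0, -175.5]
wrist_force: [0.0, 0.1, -2.9]
finger_gap: 0.169
clock: 10.05
eef_pos: [0.5471, -0.3516, 0.0408]
ee_rot: [-179.9, 0.1, -175.5]
wrist_force: [-0.6, 0.3, -3.3]
finger_gap: 0.167
at [ 0.5471 -0.3516  0.0408] [-1.799e+02  1.000e-01 -1.755e+02] t 10.05 F [-0.6  0.3 -3.3] gap 0.167 q [ -39.   26.   95.   -0.   59. -133.]
shift [ 2.   0.8 15.5] norm 16.0
turn [-0.1  0.1 -0.5]
[241 249]
```

View pics/s2.png

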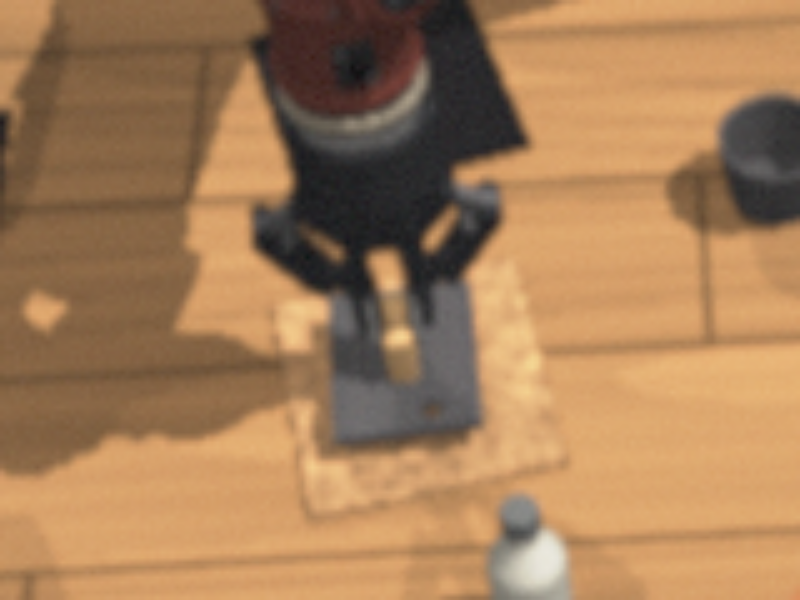

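The scene view shows the keeper level, right way up and over the middle of the cork mat at about (405,360) in the crop. I'll lower it slowly.

```bash
python3 -m pendant '{"linear":[[0,0,2],[0,0,2],[0,0,2],[0,0,2],[0,0,2],[0,0,1],[0,0,1],[0,0,1],[0,0,0],[0,0,0]],"rotation":[[0,0,0],[0,0,0],[0,0,0],[0,0,0],[0,0,0],[0,0,0],[0,0,0],[0,0,0],[0,0,0],[0,0,0]]}'
python3 -m pendant '{"linear":[[0,0,0.5],[0,0,0.5],[0,0,0.5],[0,0,0]],"rotation":[[0,0,0],[0,0,0],[0,0,0],[0,0,0]]}'
```

```text
clock: 11.15
eef_pos: [0.5467, -0.3513, 0.0271]
ee_rot: [-180.0, 0.0, -175.5]
wrist_force: [0.2, 0.5, -2.4]
finger_gap: 0.168
clock: 11.55
eef_pos: [0.5466, -0.3512, 0.0254]
ee_rot: [180.0, -0.0, -175.5]
wrist_force: [-0.1, -0.1, -2.3]
finger_gap: 0.164
```

```bash
python3 -m pendant '{"linear":[[0,0,0.5],[0,0,0.5],[0,0,0]],"rotation":[[0,0,0],[0,0,0],[0,0,0]]}'
```

```text
clock: 11.85
eef_pos: [0.5466, -0.3512, 0.0253]
ee_rot: [180.0, -0.0, -175.5]
wrist_force: [-2.7, 3.4, 3.9]
finger_gap: 0.169
```

Touch-down at TCP z 0.0253, as predicted. Releasing and retreating.

```bash
python3 -m pendant '{"linear":[[0,0,0],[0,0,0],[0,0,0],[0,0,0],[0,0,0]],"rotation":[[0,0,0],[0,0,0],[0,0,0],[0,0,0],[0,0,0]]}' 0.3 30
python3 -m pendant '{"linear":[[0,0,-4],[0,0,-8],[0,0,-15],[0,0,-25],[0,0,-25],[0,0,-25],[0,0,-25],[0,0,-25],[0,0,-25],[0,0,-15],[0,0,-5],[0,0,0]],"rotation":[[0,0,0],[0,0,0],[0,0,0],[0,0,0],[0,0,0],[0,0,0],[0,0,0],[0,0,0],[0,0,0],[0,0,0],[0,0,0],[0,0,0]]}'
python3 go.py 0.4622 0.0405 0.22 79.9
```

```text
clock: 12.35
eef_pos: [0.5467, -0.3514, 0.0244]
ee_rot: [-180.0, 0.0, -175.5]
wrist_force: [-0.2, 0.3, 0.2]
finger_gap: 0.65
clock: 13.55
eef_pos: [0.547, -0.3515, 0.2227]
ee_rot: [-179.9, 0.1, -175.5]
wrist_force: [-0.3, 0.1, -0.3]
finger_gap: 0.65
at [ 0.547  -0.3515  0.2227] [-1.799e+02  1.000e-01 -1.755e+02] t 13.55 F [-0.3  0.1 -0.3] gap 0.65 q [ -39.   15.   89.    0.   76. -133.]
shift [ 53.9 397.5   2.1] norm 401.0
turn [0.000e+00 1.000e-01 1.046e+02]
```

```bash
python3 -m pendant '{"linear":[[1,10,0],[3,20,0],[5,35,0],[5,40,0],[6,45,0],[6,45,0],[6,45,0],[6,45,0],[6,45,0],[5,35,0],[3,21,0],[2,11,0]],"rotation":[[0,0,0],[0,0,0],[0,0,0],[0,0,0],[0,0,0],[0,0,0],[0,0,0],[0,0,0],[0,0,0],[0,0,0],[0,0,0],[0,0,0]]}' 1
python3 -m pendant '{"linear":[[0,0,0],[0,0,0],[0,0,0],[0,0,0],[0,0,0],[0,0,0],[0,0,0],[0,0,0],[0,0,0],[0,0,0],[0,0,0],[0,0,0]],"rotation":[[0,0,8.5],[0,0,8.5],[0,0,8.5],[0,0,8.5],[0,0,8.5],[0,0,8.5],[0,0,8.5],[0,0,8.5],[0,0,8.5],[0,0,8.5],[0,0,8.5],[0,0,8.5]]}'
python3 -m pendant '{"linear":[[0,0,0],[0,0,0],[0,0,0]],"rotation":[[0,0,2.5],[0,0,0],[0,0,0]]}'
python3 go.py 0.4622 0.0405 0.22 79.9
python3 - <<'E'
from h import *
C=load()
t=C["top"]["img"];s=C["scene"]["img"];s2=s[205:315,195:295]
cv2.imwrite("pics/c3.png",np.hstack([cv2.resize(t[200:300,200:320],(480,400)),cv2.resize(s[205:300,205:280],(316,400))])[:,:,::-1])
E
```

```text
clock: 14.75
eef_pos: [0.4596, 0.0425, 0.2197]
ee_rot: [179.9, -0.2, -175.4]
wrist_force: [0.0, 0.0, 0.4]
finger_gap: 1.002
clock: 15.95
eef_pos: [0.461, 0.0399, 0.2202]
ee_rot: [-179.9, 0.0, 82.1]
wrist_force: [-0.0, -0.1, 0.3]
finger_gap: 0.998
clock: 16.25
eef_pos: [0.4612, 0.04, 0.2207]
ee_rot: [-179.9, 0.0, 80.0]
wrist_force: [-0.1, 0.0, -0.1]
finger_gap: 1.001
at [0.4612 0.04   0.2207] [-179.9    0.    80. ] t 16.25 F [-0.1  0.  -0.1] gap 1.001 q [ -4.  -8. 113.  -0.  75.   6.]
shift [0.6 0.9 0.7] norm 1.0
turn [-0.1  0.   0.1]
```

View pics/c3.png

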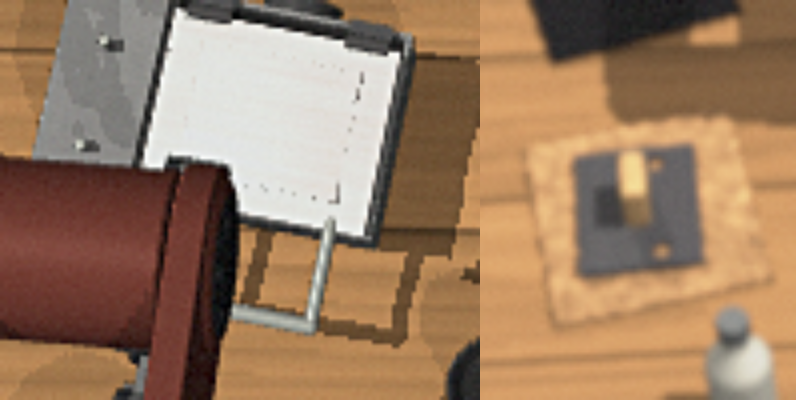

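Left crop: the pins are bare and the bar is visible at about (275,318). Right crop: the keeper lies flat on the cork with its block up. Now the bar.

```bash
python3 -m pendant '{"linear":[[0,1,5],[0,0,12],[0,0,20],[0,0,22],[0,0,22],[0,0,20],[0,0,16],[0,0,12],[0,0,8],[0,0,5],[0,0,3],[0,0,0]],"rotation":[[0,0,0],[0,0,0],[0,0,0],[0,0,0],[0,0,0],[0,0,0],[0,0,0],[0,0,0],[0,0,0],[0,0,0],[0,0,0],[0,0,0]]}' 0.2 40
python3 -m pendant '{"linear":[[0,0,0],[0,0,0],[0,0,0],[0,0,0],[0,0,0],[0,0,0],[0,0,0],[0,0,0]],"rotation":[[0,0,0],[0,0,0],[0,0,0],[0,0,0],[0,0,0],[0,0,0],[0,0,0],[0,0,0]]}' -1 40
python3 go.py 0.4622 0.0405 0.075 79.9
```

```text
clock: 17.55
eef_pos: [0.463, 0.0401, 0.0766]
ee_rot: [180.0, -0.0, 80.0]
wrist_force: [-0.6, -0.0, -0.6]
finger_gap: 0.602
clock: 18.35
eef_pos: [0.4629, 0.0401, 0.0766]
ee_rot: [180.0, -0.0, 80.0]
wrist_force: [1.0, -0.1, -0.5]
finger_gap: 0.0
at [0.4629 0.0401 0.0766] [180.  -0.  80.] t 18.35 F [ 1.  -0.1 -0.5] gap 0.0 q [ -4.   3. 120.   0.  57.   6.]
shift [ 0.3 -0.7  1.6] norm 2.0
turn [ 0.  -0.   0.1]
```

The gap is 0.0, so the bar isn't between the pads. I'll look before moving again.

Run:
```python
from h import *
w=cams.read_camera("wrist")["img"];C=load()
s=C["scene"]["img"][190:310,330:450]
cv2.imwrite("pics/c4.png",np.hstack([cv2.resize(w,(480,360)),cv2.resize(s,(320,360))])[:,:,::-1])
```

```text
(no output)
```

View pics/c4.png

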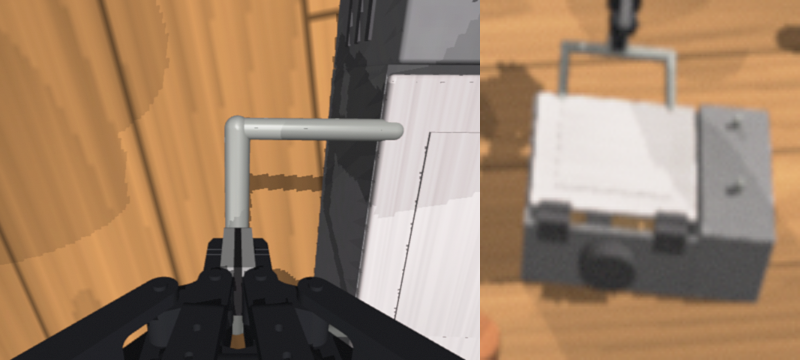

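Run:
```python
from h import *
w=cams.read_camera("wrist")["img"];print(cams.read_camera("wrist")["mount"])
cv2.imwrite("pics/c5.png",cv2.resize(w[280:480,200:440],(720,600),interpolation=cv2.INTER_CUBIC)[:,:,::-1])
```

```text
[[ 3.41908238e-04 -9.51519256e-01 -3.07588993e-01  7.89566158e-02]
 [ 9.99999135e-01 -6.53948528e-05  1.31387148e-03  4.41443868e-04]
 [-1.27028875e-03 -3.07589176e-01  9.51518410e-01 -1.55937807e-01]
 [ 0.00000000e+00  0.00000000e+00  0.00000000e+00  1.00000000e+00]]
```

View pics/c5.png

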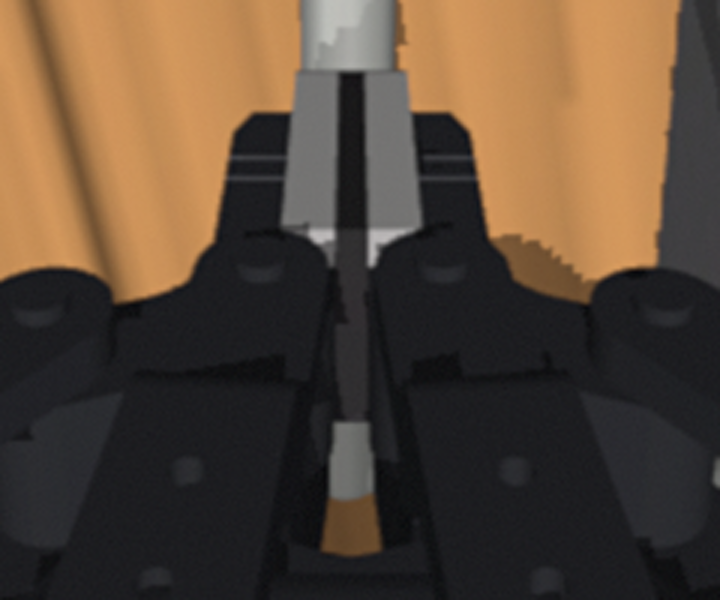

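Run:
```python
from h import *
c=cams.read_camera("wrist");w=c["img"];print(c["fx"],c["fy"],c["cx"],c["cy"]);s=arm.sense();print(s["finger_gap"],s["wrist_force"].round(1))
for r in (200,230,260,290,297): print(r,w[r,285:350].mean(1).astype(int).tolist())
print([int(v) for v in w[140:175,315].mean(1)])
# expected bar outline if bar axis at box (-125, 0, 86)
R=Ro.from_euler("xyz",s["ee_rot"],degrees=True).as_matrix();T=np.eye(4);T[:3,:3]=R;T[:3,3]=s["eef_pos"];Ti=np.linalg.inv(T@c["mount"])
for z in (66,76,86,96,106):
  for L in [(-131,25,z),(-119,25,z),(-125,55,z),(-131,45,z),(-119,45,z)]:
    q=place([.585,.0185,np.radians(-10.2)],[L])[0];v=Ti[:3,:3]@q+Ti[:3,3];print(z,L[:2],(c["fx"]*v[0]/v[2]+c["cx"]).round(1),(c["fy"]*v[1]/v[2]+c["cy"]).round(1))
```

```text
429.3459843900008 429.3459843900008 316.73444408425036 241.5425281152356
-0.0014423239585387097 [0.2 0.4 0.7]
200 [142, 143, 145, 147, 147, 149, 149, 151, 150, 148, 147, 145, 144, 139, 122, 116, 126, 136, 145, 153, 163, 169, 176, 181, 183, 184, 185, 187, 186, 186, 187, 187, 188, 187, 184, 180, 174, 170, 166, 159, 155, 149, 144, 138, 130, 121, 106, 98, 116, 136, 141, 142, 142, 144, 144, 146, 146, 148, 148, 150, 151, 149, 149, 150, 149]
230 [142, 142, 140, 141, 141, 142, 142, 142, 144, 145, 147, 148, 150, 147, 131, 119, 125, 134, 144, 153, 162, 171, 178, 182, 186, 186, 187, 188, 186, 186, 187, 187, 187, 185, 181, 177, 173, 169, 163, 158, 154, 147, 142, 135, 126, 115, 101, 101, 126, 137, 139, 142, 143, 141, 141, 140, 140, 141, 142, 144, 144, 146, 149, 150, 151]
260 [144, 143, 143, 141, 142, 141, 141, 141, 141, 141, 142, 142, 142, 141, 132, 121, 124, 132, 144, 151, 160, 170, 179, 185, 188, 187, 189, 188, 187, 187, 186, 187, 186, 183, 180, 175, 170, 166, 161, 155, 150, 145, 140, 132, 122, 109, 94, 81, 93, 130, 144, 144, 143, 141, 141, 143, 144, 146, 147, 148, 150, 151, 151, 151, 150]
290 
[... 780 characters left out ...]
 217, 224, 228, 230, 225, 216, 202, 192, 188]
66 (-131, 25) 298.2 241.0
66 (-119, 25) 327.6 241.1
66 (-125, 55) 313.0 167.0
66 (-131, 45) 297.7 192.6
66 (-119, 45) 328.2 192.7
76 (-131, 25) 297.2 249.0
76 (-119, 25) 328.3 249.1
76 (-125, 55) 312.8 171.0
76 (-131, 45) 296.6 197.9
76 (-119, 45) 329.0 198.0
86 (-131, 25) 296.0 257.9
86 (-119, 25) 329.1 258.0
86 (-125, 55) 312.6 175.4
86 (-131, 45) 295.4 204.0
86 (-119, 45) 329.8 204.1
96 (-131, 25) 294.7 268.0
96 (-119, 25) 329.9 268.1
96 (-125, 55) 312.3 180.4
96 (-131, 45) 294.0 210.8
96 (-119, 45) 330.7 211.0
106 (-131, 25) 293.2 279.5
106 (-119, 25) 330.9 279.6
106 (-125, 55) 312.1 186.2
106 (-131, 45) 292.3 218.7
106 (-119, 45) 331.8 218.8
```

The bar looks to be in line with the pads (predicted width at z = 86 mm is 33 px, measured 33–34), but the gap reads 0. I'll lift 15 mm as a test: if the bar is held it stays put in the wrist image.

```bash
cat > bar.py <<'E'
from h import *
w=cams.read_camera("wrist")["img"].mean(2)
print("col prof r230",w[230,285:350:3].astype(int).tolist()); print("row prof c315",w[110:180:3,315].astype(int).tolist())
E
python3 bar.py
python3 -m pendant '{"linear":[[0,0,-2],[0,0,-3],[0,0,-4],[0,0,-4],[0,0,-2],[0,0,0],[0,0,0]],"rotation":[[0,0,0],[0,0,0],[0,0,0],[0,0,0],[0,0,0],[0,0,0],[0,0,0]]}'
python3 bar.py
```

```text
col prof r230 [141, 141, 141, 146, 149, 120, 143, 170, 186, 188, 187, 186, 173, 157, 142, 115, 125, 142, 141, 141, 145, 149]
row prof c315 [147, 148, 148, 148, 147, 148, 148, 147, 149, 149, 148, 148, 150, 149, 148, 135, 162, 182, 200, 224, 225, 193, 187, 187]
clock: 19.4
eef_pos: [0.4628, 0.0401, 0.0916]
ee_rot: [180.0, -0.0, 80.0]
wrist_force: [0.3, 1.3, -0.0]
finger_gap: -0.002
col prof r230 [137, 137, 137, 136, 141, 126, 128, 156, 180, 182, 181, 179, 166, 150, 131, 96, 82, 82, 81, 82, 86, 84]
row prof c315 [143, 142, 142, 142, 143, 143, 143, 144, 144, 144, 144, 144, 144, 143, 142, 166, 182, 208, 223, 189, 180, 181, 180, 179]
```

```bash
python3 -m pendant '{"linear":[[0,0,-3],[0,0,-5],[0,0,-5],[0,0,-5],[0,0,-2],[0,0,0],[0,0,0]],"rotation":[[0,0,0],[0,0,0],[0,0,0],[0,0,0],[0,0,0],[0,0,0],[0,0,0]]}'
python3 bar.py
python3 - <<'E'
from h import *
w=cams.read_camera("wrist")["img"];C=load();s=C["scene"]["img"][195:295,335:435];t=C["top"]["img"][210:300,200:320]
a=cv2.resize(w[130:430,140:540],(800,600))[:, 200:600]
b=np.vstack([cv2.resize(s,(400,300),interpolation=cv2.INTER_CUBIC),cv2.resize(t,(400,300),interpolation=cv2.INTER_CUBIC)])
cv2.imwrite("pics/c6.png",np.hstack([a,b])[:,:,::-1])
E
```

```text
clock: 20.15
eef_pos: [0.4627, 0.0401, 0.1115]
ee_rot: [180.0, -0.0, 80.0]
wrist_force: [-0.6, -0.4, -0.1]
finger_gap: 0.005
col prof r230 [133, 132, 130, 130, 131, 136, 114, 138, 169, 173, 174, 172, 157, 139, 115, 82, 79, 78, 78, 78, 82, 82]
row prof c315 [137, 137, 136, 138, 138, 138, 138, 138, 140, 137, 139, 141, 129, 158, 176, 202, 203, 174, 173, 172, 173, 173, 173, 173]
```

View pics/c6.png

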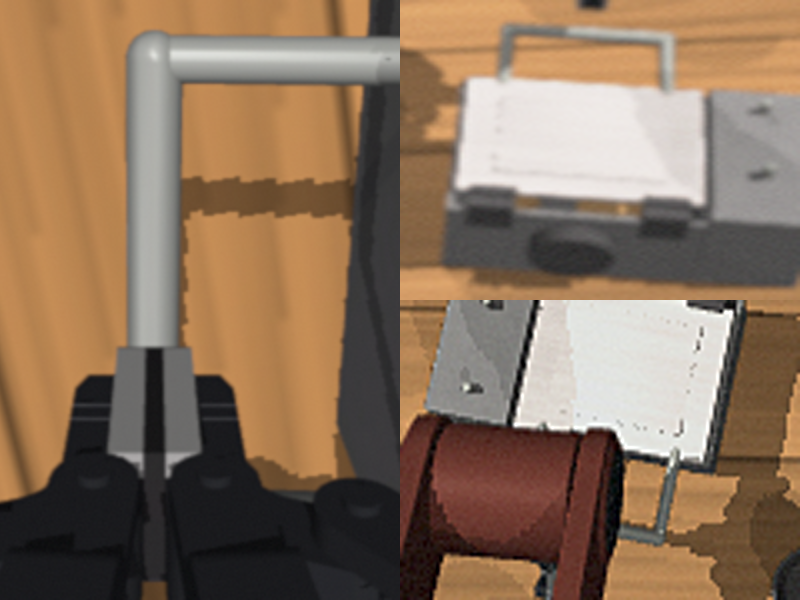

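Not held: the bar stayed shut while the closed pads moved up, and the pads are in front of the bar. So the real fingertips sit higher than tip_reach implies. I'll check that numerically against the scene view.

Run:
```python
from h import *
s=arm.sense();print(s["eef_pos"],arm.tip_reach);C=load();c=cams.read_camera("wrist")
x,y,z=s["eef_pos"]
for dz in(-.008,0,.01,.02,.03):print(dz,proj(C["scene"],[x,y,z+dz]).round(1))
print("bar",proj(C["scene"],[.4622,.0405,.086]).round(1))
M=np.linalg.inv(c["mount"])
for p in[(11,7,8),(11,7,0),(11,7,-11),(11,7,-17),(11,7,-25),(0,7,8),(-11,7,8)]:
    v=M[:3,:3]@(np.array(p)/1e3)+M[:3,3];print(p,(c["fx"]*v[0]/v[2]+c["cx"]).round(1),(c["fy"]*v[1]/v[2]+c["cy"]).round(1))
w=C["scene"]["img"].mean(2).astype(int)
for r in range(184,212,1):print(r,w[r,370:396].tolist())
```

```text
[0.46249741 0.04013537 0.11122144] 0.008
-0.008 [[381.6 202.2]]
0 [[381.9 200.2]]
0.01 [[382.2 197.6]]
0.02 [[382.6 195. ]]
0.03 [[383.  192.4]]
bar [[381.  206.3]]
(11, 7, 8) 332.1 276.1
(11, 7, 0) 332.8 283.9
(11, 7, -11) 333.9 295.8
(11, 7, -17) 334.6 303.0
(11, 7, -25) 335.5 313.5
(0, 7, 8) 331.8 300.4
(-11, 7, 8) 331.5 323.8
184 [139, 136, 136, 137, 140, 139, 137, 138, 130, 102, 67, 52, 51, 69, 97, 115, 124, 115, 88, 68, 80, 102, 125, 133, 135, 129]
185 [141, 140, 140, 139, 138, 138, 138, 138, 131, 103, 68, 53, 61, 72, 99, 116, 122, 114, 95, 86, 98, 114, 127, 130, 130, 128]
186 [134, 134, 137, 136, 136, 134, 137, 135, 127, 98, 59, 51, 56, 75, 102, 116, 118, 110, 94, 86, 102, 121, 132, 131, 130, 130]
187 [139, 135, 135, 135, 132, 136, 136, 136, 125, 91, 58, 45, 60, 74, 102, 115, 114, 108, 81, 71, 90, 115, 135, 130, 133, 133]
188 [137, 138, 137, 138, 138, 138, 137, 138, 129, 93, 55, 45, 52, 71, 90, 101, 100, 93, 71, 60, 80, 118, 134, 137, 137, 133]
189 [139, 142, 141, 137, 141, 140, 139, 141, 130, 94, 54, 36, 37, 53, 67, 78, 77, 68, 50, 57, 88, 121, 133, 139, 136, 135]
190 [143, 1
[... 2194 characters left out ...]
 183, 183, 184, 187, 189]
207 [131, 127, 123, 122, 119, 118, 124, 128, 130, 129, 131, 132, 137, 137, 138, 142, 146, 148, 151, 154, 156, 156, 157, 162, 165, 172]
208 [150, 145, 142, 142, 137, 136, 137, 132, 133, 131, 122, 120, 117, 119, 113, 115, 113, 115, 118, 116, 118, 120, 122, 126, 127, 133]
209 [146, 144, 144, 140, 142, 137, 134, 138, 132, 129, 124, 121, 120, 113, 116, 111, 107, 112, 107, 107, 111, 107, 110, 110, 112, 113]
210 [133, 128, 130, 131, 129, 130, 132, 131, 131, 130, 129, 127, 128, 129, 127, 129, 128, 132, 134, 133, 135, 133, 132, 132, 134, 131]
211 [136, 137, 136, 137, 141, 142, 141, 143, 142, 143, 144, 148, 148, 149, 148, 151, 152, 153, 155, 155, 154, 155, 156, 153, 155, 153]
```

Both views put the fingertips about 10–17 mm behind the reported TCP, not 8 mm ahead, so the fingers closed just above the bar. I'll regrip about 22 mm lower, with TCP z about 0.054.

```bash
python3 -m pendant '{"linear":[[0,0,0],[0,0,0],[0,0,0],[0,0,6],[0,0,10],[0,0,12],[0,0,12],[0,0,8],[0,0,5],[0,0,4],[0,0,0],[0,0,0]],"rotation":[[0,0,0],[0,0,0],[0,0,0],[0,0,0],[0,0,0],[0,0,0],[0,0,0],[0,0,0],[0,0,0],[0,0,0],[0,0,0],[0,0,0]]}' 0.2 40
python3 -m pendant '{"linear":[[0,0,0],[0,0,0],[0,0,0],[0,0,0],[0,0,0],[0,0,0],[0,0,0],[0,0,0]],"rotation":[[0,0,0],[0,0,0],[0,0,0],[0,0,0],[0,0,0],[0,0,0],[0,0,0],[0,0,0]]}' -1 40
```

```text
clock: 21.7
eef_pos: [0.4631, 0.0401, 0.0547]
ee_rot: [180.0, -0.0, 80.0]
wrist_force: [0.9, -0.1, -0.2]
finger_gap: 0.599
clock: 22.5
eef_pos: [0.4623, 0.0402, 0.0543]
ee_rot: [-179.9, -0.0, 80.0]
wrist_force: [-2.1, 0.6, 0.2]
finger_gap: 0.125
```

The gap is 0.125, so the bar is held. Now I'll work out the arc steps, keeping the tool pointing down (tool y = box +x, tool z = down).

Run:
```python
import numpy as np
a=np.radians(np.r_[-1.7,0,2,5,8.5,12,16,20,24,28,32,36,40,44,48,52,56,60,63,66,69,71,73,75,76,77,78,79])
y=195*(np.cos(a[0])-np.cos(a));z=-195*(np.sin(a)-np.sin(a[0]))
p=np.c_[y,z].round(0)
print([(round(float(np.degrees(t))),[0,int(u),int(v)]) for t,(u,v) in zip(a[1:],np.diff(p,axis=0))])
```

```text
[(0, [0, 0, -6]), (2, [0, 0, -7]), (5, [0, 1, -10]), (8, [0, 1, -12]), (12, [0, 2, -11]), (16, [0, 3, -14]), (20, [0, 5, -12]), (24, [0, 5, -13]), (28, [0, 6, -12]), (32, [0, 7, -12]), (36, [0, 7, -11]), (40, [0, 9, -11]), (44, [0, 9, -10]), (48, [0, 9, -10]), (52, [0, 11, -8]), (56, [0, 11, -8]), (60, [0, 11, -8]), (63, [0, 9, -5]), (66, [0, 10, -4]), (69, [0, 9, -4]), (71, [0, 6, -2]), (73, [0, 7, -2]), (75, [0, 6, -2]), (76, [0, 4, -1]), (77, [0, 3, -1]), (78, [0, 3, -1]), (79, [0, 4, 0])]
```

```bash
cat > ang.py <<'E'
from h import *
s=arm.sense();h=np.array([.6539,.0055,.092]);u=np.array([np.cos(np.radians(-10.1)),np.sin(np.radians(-10.1)),0])
b=s["eef_pos"]+[0,0,.0317];d=b-h;X=-d@u;Z=d[2]
print("angle by direction",np.degrees(np.arctan2(Z,X)).round(1),"radius",np.hypot(X,Z).round(4),"F",s["wrist_force"].round(1),"gap",s["finger_gap"].round(3),"M",s["torque"].round(2),"q",s["q"].round(0),"t",s["clock"])
E
python3 ang.py
python3 -m pendant '{"linear":[[0,0,-3],[0,0,-5],[0,0,-5],[0,1,-10],[0,1,-12],[0,2,-11],[0,3,-14],[0,5,-12],[0,3,-7],[0,2,-4],[0,0,0],[0,0,0]],"rotation":[[0,0,0],[0,0,0],[0,0,0],[0,0,0],[0,0,0],[0,0,0],[0,0,0],[0,0,0],[0,0,0],[0,0,0],[0,0,0],[0,0,0]]}'
python3 ang.py; python3 bar.py
```

```text
clock: 23.7
eef_pos: [0.4767, 0.0375, 0.1375]
ee_rot: [-179.6, 0.0, 80.0]
wrist_force: [-7.3, 2.7, 0.3]
finger_gap: 0.124
col prof r230 [141, 145, 146, 147, 142, 124, 149, 163, 143, 153, 160, 160, 161, 159, 154, 140, 120, 97, 141, 137, 134, 133]
row prof c315 [147, 146, 146, 146, 145, 144, 143, 142, 142, 140, 139, 136, 137, 135, 133, 133, 137, 140, 131, 154, 169, 183, 196, 207]Traceback (most recent call last):
  File "ang.py", line 4, in <module>
    print("angle by direction",np.degrees(np.arctan2(Z,X)).round(1),"radius",np.hypot(X,Z).round(4),"F",s["wrist_force"].round(1),"gap",s["finger_gap"].round(3),"M",s["torque"].round(2),"q",s["q"].round(0),"t",s["clock"])
                                                                                                                                        ^^^^^^^^^^^^^^^^^^^^^
AttributeError: 'float' object has no attribute 'round'
Traceback (most recent call last):
  File "ang.py", line 4, in <module>
    print("angle by direction",np.degrees(np.arctan2(Z,X)).round(1),"radius",np.hypot(X,Z).round(4),"F",s["wrist_force"].round(1),"gap",s["finger_gap"].round(3),"M",s["torque"].round(2),"q",s["q"].round(0),"t",s["clock"])
                                                                                                                                        ^^^^^^^^^^^^^^^^^^^^^
AttributeError: 'float' object has no attribute 'round'
```

```bash
sed -i 's/s\["finger_gap"\].round(3)/round(s["finger_gap"],3)/' ang.py; python3 ang.py
```

```text
angle by direction 23.2 radius 0.1959 F [-6.7  1.6 -0.6] gap 0.121 M [ 0.38  1.45 -0.06] q [ -4.  -0. 116.   0.  65.   6.] t 23.75
```

```bash
python3 -m pendant '{"linear":[[0,0,-4],[0,3,-7],[0,5,-10],[0,7,-12],[0,7,-12],[0,8,-11],[0,9,-11],[0,9,-10],[0,7,-7],[0,4,-4],[0,0,0],[0,0,0]],"rotation":[[0,0,0],[0,0,0],[0,0,0],[0,0,0],[0,0,0],[0,0,0],[0,0,0],[0,0,0],[0,0,0],[0,0,0],[0,0,0],[0,0,0]]}'
python3 ang.py
```

```text
clock: 24.95
eef_pos: [0.5415, 0.0258, 0.2241]
ee_rot: [179.5, 0.0, 80.0]
wrist_force: [10.5, -1.7, -15.3]
finger_gap: 0.122
angle by direction 55.1 radius 0.1996 F [ 10.5  -1.7 -15.3] gap 0.122 M [-0.27 -1.62 -0.03] q [ -5.   2. 104.  -0.  74.   5.] t 24.95
```

```bash
python3 -m pendant '{"linear":[[0,1,1],[0,1,2],[0,1,1],[0,0,0],[0,0,0]],"rotation":[[0,0,0],[0,0,0],[0,0,0],[0,0,0],[0,0,0]]}'
python3 ang.py
```

```text
clock: 25.45
eef_pos: [0.5408, 0.0259, 0.2234]
ee_rot: [179.9, 0.1, 80.0]
wrist_force: [-4.3, -2.6, 6.0]
finger_gap: 0.122
angle by direction 54.8 radius 0.1995 F [-4.3 -2.6  6. ] gap 0.122 M [-0.29  0.8  -0.09] q [ -5.   2. 103.  -0.  75.   5.] t 25.45
```

```bash
python3 -m pendant '{"linear":[[0,2,-3],[0,5,-4],[0,8,-5.2],[0,8,-4.8],[0,8,-4.2],[0,8,-3.6],[0,4,-1.6],[0,3,-1.1],[0,0,0],[0,0,0],[0,0,0]],"rotation":[[0,0,0],[0,0,0],[0,0,0],[0,0,0],[0,0,0],[0,0,0],[0,0,0],[0,0,0],[0,0,0],[0,0,0],[0,0,0]]}'
python3 ang.py
python3 - <<'E'
from h import *
C=load();s=C["scene"]["img"];t=C["top"]["img"]
# edge-profile data: where do the hatch's white panel pixels lie in the two views?
for n,im,(r0,r1,c0,c1) in (("scene",s,(120,270,330,450)),("top",t,(180,300,200,330))):
    g=im[r0:r1,c0:c1].astype(int);m=(g.min(2)>170);ys,xs=np.nonzero(m);print(n,len(ys),ys.min()+r0 if len(ys) else 0,ys.max()+r0 if len(ys) else 0,xs.min()+c0 if len(xs) else 0,xs.max()+c0 if len(xs) else 0)
    cv2.imwrite(f"pics/d7{n}.png",cv2.resize(im[r0:r1,c0:c1,::-1],None,fx=4,fy=4))
# predicted panel outline for angles
p=[.585,.0185,np.radians(-10.2)]
for a in (65,70,75):
    A=np.radians(a);L=[(70-r*np.cos(A),y,92+r*np.sin(A)) for r in (0,130) for y in (-79,79)]+[(70-195*np.cos(A),y,92+195*np.sin(A)) for y in(-55,55)]
    print(a,"scene",proj(C["scene"],place(p,L)).round(0).tolist(),"top",proj(C["top"],place(p,L)).round(0).tolist())
E
```

```text
clock: 26.55
eef_pos: [0.5866, 0.0176, 0.2499]
ee_rot: [179.9, 0.1, 80.0]
wrist_force: [-3.5, -5.1, 0.6]
finger_gap: 0.122
angle by direction 70.2 radius 0.2016 F [-3.5 -5.1  0.6] gap 0.122 M [-0.77  0.59 -0.06] q [-5.  6. 96. -0. 78.  5.] t 26.55
scene 139 188 268 366 438
top 44 210 253 210 301
65 scene [[348.0, 258.0], [411.0, 263.0], [352.0, 211.0], [418.0, 216.0], [364.0, 186.0], [411.0, 190.0]] top [[300.0, 213.0], [243.0, 202.0], [294.0, 225.0], [230.0, 213.0], [280.0, 230.0], [233.0, 221.0]]
70 scene [[348.0, 258.0], [411.0, 263.0], [352.0, 213.0], [418.0, 218.0], [364.0, 189.0], [412.0, 193.0]] top [[300.0, 213.0], [243.0, 202.0], [294.0, 220.0], [231.0, 208.0], [281.0, 223.0], [234.0, 214.0]]
75 scene [[348.0, 258.0], [411.0, 263.0], [352.0, 215.0], [418.0, 221.0], [364.0, 192.0], [412.0, 196.0]] top [[300.0, 213.0], [243.0, 202.0], [295.0, 216.0], [232.0, 204.0], [282.0, 216.0], [235.0, 207.0]]
```

```bash
sed -i 's/.0317/.0252/' ang.py; python3 ang.py; python3 -m pendant '{"linear":[[-1,1,0],[0,2,-0.8],[0,3,-1.0],[0,3,-1.0],[0,3,-1.0],[0,3,-0.9],[0,3,-0.8],[0,3,-0.8],[0,2,-0.5],[0,2,-0.4],[0,0,0],[0,0,0]],"rotation":[[0,0,0],[0,0,0],[0,0,0],[0,0,0],[0,0,0],[0,0,0],[0,0,0],[0,0,0],[0,0,0],[0,0,0],[0,0,0],[0,0,0]]}'
python3 ang.py
```

```text
angle by direction 69.5 radius 0.1955 F [-2.8 -5.   1.1] gap 0.119 M [-0.73  0.57 -0.04] q [-5.  6. 96. -0. 78.  5.] t 26.65
clock: 27.85
eef_pos: [0.6107, 0.0133, 0.2567]
ee_rot: [180.0, -0.0, 80.0]
wrist_force: [-2.9, -1.1, 5.6]
finger_gap: 0.119
angle by direction 77.0 radius 0.1949 F [-2.9 -1.1  5.6] gap 0.119 M [-0.03  0.86 -0.08] q [-5.  9. 92.  0. 79.  5.] t 27.85
```

```bash
python3 -m pendant '{"linear":[[0,1,0],[0,2,-0.4],[0,2,-0.3],[0,2,-0.2],[0,0,0],[0,0,0],[0,0,0]],"rotation":[[0,0,0],[0,0,0],[0,0,0],[0,0,0],[0,0,0],[0,0,0],[0,0,0]]}'
python3 ang.py
python3 - <<'E'
from h import *
C=load();p=[.585,.0185,np.radians(-10.2)]
s=C["scene"]["img"][165:285,330:430,::-1];t=C["top"]["img"][190:270,210:310,::-1]
cv2.imwrite("pics/c8.png",np.hstack([cv2.resize(s,(400,480),interpolation=cv2.INTER_CUBIC),np.vstack([cv2.resize(t,(400,320),interpolation=cv2.INTER_CUBIC),np.zeros((160,400,3),np.uint8)])]))
for a in (73,76,79,82):
    A=np.radians(a);L=[(70-r*np.cos(A)-3*np.sin(A)*0,y,92+r*np.sin(A)) for r in (0,130) for y in (-79,79)]+[(70-195*np.cos(A),y,92+195*np.sin(A)) for y in(-60,60)]
    print(a,"scene",((proj(C["scene"],place(p,L))-[330,165])*4).round(0).tolist(),"top",((proj(C["top"],place(p,L))-[210,190])*4+[400,0]).round(0).tolist())
E
```

```text
clock: 28.55
eef_pos: [0.6181, 0.012, 0.258]
ee_rot: [179.9, -0.0, 80.0]
wrist_force: [-1.5, -0.5, 6.7]
finger_gap: 0.119
angle by direction 79.2 radius 0.1946 F [-1.5 -0.5  6.7] gap 0.119 M [-0.03  0.69 -0.09] q [-5. 10. 91.  0. 79.  5.] t 28.55
73 scene [[72.0, 372.0], [323.0, 394.0], [87.0, 196.0], [353.0, 218.0], [128.0, 102.0], [337.0, 119.0]] top [[760.0, 91.0], [533.0, 48.0], [740.0, 111.0], [486.0, 62.0], [695.0, 116.0], [490.0, 76.0]]
76 scene [[72.0, 372.0], [323.0, 394.0], [87.0, 202.0], [354.0, 224.0], [128.0, 111.0], [338.0, 128.0]] top [[760.0, 91.0], [533.0, 48.0], [741.0, 100.0], [488.0, 51.0], [698.0, 99.0], [493.0, 59.0]]
79 scene [[72.0, 372.0], [323.0, 394.0], [86.0, 208.0], [355.0, 231.0], [127.0, 121.0], [339.0, 138.0]] top [[760.0, 91.0], [533.0, 48.0], [744.0, 89.0], [489.0, 40.0], [701.0, 81.0], [496.0, 41.0]]
82 scene [[72.0, 372.0], [323.0, 394.0], [86.0, 216.0], [355.0, 238.0], [127.0, 131.0], [340.0, 148.0]] top [[760.0, 91.0], [533.0, 48.0], [746.0, 78.0], [491.0, 29.0], [705.0, 63.0], [499.0, 24.0]]
```

View pics/c8.png

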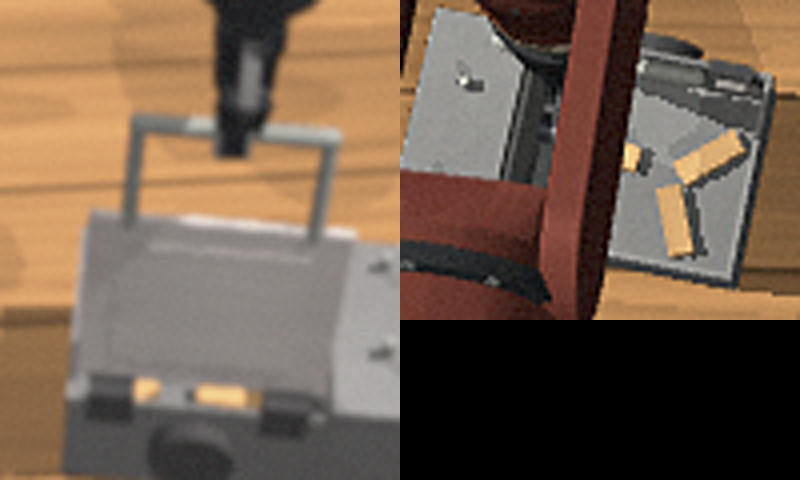

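The scene view shows the hatch held by the bar at about 79–80°: panel corners at (88,212) and (355,235), bar ends at (132,122) and (339,135). That agrees with 79.2° from the arm. Now I'll ease it back to 65°.

```bash
python3 -m pendant '{"linear":[[0,-1,-0.6],[0,-2,0.3],[0,-4,0.8],[0,-5,1.2],[0,-6,1.6],[0,-6,1.8],[0,-6,2.1],[0,-5,2.0],[0,-4,1.7],[0,-3,1.3],[0,-2,0.9],[0,-1,0.4]],"rotation":[[0,0,0],[0,0,0],[0,0,0],[0,0,0],[0,0,0],[0,0,0],[0,0,0],[0,0,0],[0,0,0],[0,0,0],[0,0,0],[0,0,0]]}'
python3 -m pendant '{"linear":[[0,0,0],[0,0,0],[0,0,0]],"rotation":[[0,0,0],[0,0,0],[0,0,0]]}'
python3 ang.py
```

```text
clock: 29.85
eef_pos: [0.5727, 0.0202, 0.2438]
ee_rot: [-180.0, -0.0, 80.0]
wrist_force: [0.2, 3.5, 2.0]
finger_gap: 0.12
clock: 30.15
eef_pos: [0.5729, 0.0201, 0.2439]
ee_rot: [-180.0, -0.0, 80.0]
wrist_force: [0.7, 4.4, 3.7]
finger_gap: 0.12
angle by direction 65.1 radius 0.1953 F [0.7 4.4 3.7] gap 0.12 M [ 0.65 -0.23 -0.03] q [-5.  5. 98.  0. 77.  5.] t 30.15
```

```bash
python3 -m pendant '{"linear":[[0,0,0],[0,0,0],[0,0,0],[0,0,0],[0,0,0]],"rotation":[[0,0,0],[0,0,0],[0,0,0],[0,0,0],[0,0,0]]}'; python3 ang.py
python3 - <<'E'
from h import *
C=load();im=C["scene"]["img"].astype(int);old=cv2.imread("pics/scene0.png")[:,:,::-1].astype(int)
# bar: bluish-grey pixels (blue>=red-5) against wood, cols away from the fingers
for c in (370,374,398,404):
    q=im[170:215,c];print(c,[170+i for i in range(45) if q[i,2]>q[i,0]-15][:14])
p=[.585,.0185,np.radians(-10.2)]
for a in(62,65,68):
    A=np.radians(a);print(a,proj(C["scene"],place(p,[(70-195*np.cos(A),y,92+195*np.sin(A)) for y in(-45,-35,25,42)])).round(1).tolist(), "panel edge",proj(C["scene"],place(p,[(70-130*np.cos(A),y,92+130*np.sin(A)) for y in(-45,-35,25,42)])).round(1).tolist())
d=np.abs(im-old).max(2)>60;print("changed pixels outside arm/box/mat:",[(int(x),int(y),int(a)) for (x,y),a in zip(*(lambda s:(s[3][1:],s[2][1:,4]))(cv2.connectedComponentsWithStats(d.astype(np.uint8)))) if a>25])
E
```

```text
clock: 30.65
eef_pos: [0.573, 0.0201, 0.2439]
ee_rot: [180.0, -0.0, 80.0]
wrist_force: [0.0, 5.4, 4.8]
finger_gap: 0.12
angle by direction 65.1 radius 0.1953 F [0.  5.4 4.8] gap 0.12 M [ 0.82 -0.15 -0.07] q [-5.  5. 98.  0. 77.  5.] t 30.65
370 [185, 186, 187, 214]
374 [186, 187, 214]
398 [188, 189]
404 [188, 189, 190]
62 [[368.7, 185.1], [372.9, 185.4], [398.2, 187.4], [405.4, 188.0]] panel edge [[366.2, 210.8], [370.3, 211.1], [395.1, 213.2], [402.1, 213.8]]
65 [[368.7, 186.4], [372.9, 186.7], [398.4, 188.8], [405.7, 189.4]] panel edge [[366.2, 211.8], [370.3, 212.1], [395.2, 214.2], [402.3, 214.8]]
68 [[368.7, 188.0], [372.9, 188.3], [398.6, 190.4], [405.9, 190.9]] panel edge [[366.2, 212.9], [370.3, 213.3], [395.3, 215.3], [402.5, 215.9]]
changed pixels outside arm/box/mat: [(369, 10, 335), (430, 1, 32), (562, 12, 476), (618, 2, 53), (416, 14, 539), (403, 23, 74), (412, 38, 310), (325, 39, 143), (380, 42, 38), (551, 81, 483), (399, 113, 4249), (594, 55, 28), (586, 95, 213), (283, 106, 1930), (234, 154, 2055), (343, 151, 1149), (438, 169, 1380), (374, 200, 264), (409, 199, 27), (264, 246, 3560), (376, 239, 1786), (384, 216, 234), (410, 218, 64), (341, 230, 69), (420, 242, 828), (367, 261, 42), (385, 263, 58)]
```

Bar rows in the scene view match 65°, and the hatch is still and held. Handing in.

```bash
python3 -c "from plant import order; print(order.close_job())"
```

```text
the job is handed in; nothing more can be done
None
```

The keeper plate is on the cork mat, and I handed the job in with the gripper holding the hatch still at about 65°, 10° below its balance point. The clock read about 31 s of the 72 s allowed.

- **Keeper:** I lifted it straight off its pins and set it down gently (about 4 N at contact). A picture afterwards showed it flat on the mat, block up.
- **First try at the bar failed:** the fingers closed just above the bar (opening read 0). The real fingertips sat about 10–17 mm behind the reported TCP, although `arm.tip_reach` says 8 mm ahead. I regripped 22 mm lower and the opening read 0.12, which fits the 12 mm bar.
- **Hatch raise:** it went to 79.2° by the arm's position, and the picture suggested 79–80°. I then eased it back without letting go.
- **Force on the way up:** I strayed off the hatch's arc by a few millimetres once, which put about 18 N on the bar. I corrected it at once.
- **Last checks:** the arm's position gives 65.1°, and the bar's place in the scene camera agrees with 65°. The grip opening was steady at 0.12 and the remaining wrist force was about 7 N.
- **Not settled:**
  - The hatch angles rest on an adjusted guess of where the bar sits in the fingers, good to about 1°.
  - My last check for moved objects was inconclusive, because the arm and its shadows changed the picture. I noticed no contact with the other things on the bench.

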